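Index the rivet anvil to the yellow cup

TASK

Using only the fingertips, push the protruding tabs of the rivet anvil's turret to step it round, either way, until the yellow-ringed cup stands in line with the red pointer on the base, then leave it there and take the fingers clear. Do not lift the turret off its seat, and leave the hammer, spare cup, rivet tin and wood block where they are.

Things in the scene. Friction and masses are not known exactly. Their poses are not given: they have to be found in the camera images.
- anvil: fixed cast base of the rivet anvil, green, round, 236 mm in diameter and 18 mm thick; origin on the turret's vertical axis, at bench level; z up. Its -x axis points from the turret axis to the red pointer, which stands on a green tongue between 115 and 155 mm from the axis, top 36 mm above the bench. Bolted down; place and yaw (any direction) differ each time
- tabs: ring of six bare aluminium tabs fixed to the turret, turning with it; origin on the turret axis at bench level, z up, -x towards the yellow cup. The tabs are radial fins 12 mm thick, from the turret's rim (radius 70 mm) out to radius 106 mm, from 30 to 80 mm above the bench, at 30, 90, 150, 210, 270 and 330 degrees from its x axis (half-way between the cups)
- turret_top (a point): centre of the turret's top face, on its vertical axis, 60 mm above the bench. The turret is a round dark steel disc 140 mm in diameter; it turns either way without end stop or detents, with about 0.3 N m of friction (3 to 4 N at a tab), and stays where it is left
- yellow_cup (a point): top centre of the yellow-ringed steel cup on the turret, 48 mm from the turret axis and 70 mm above the bench; ring 35 mm in diameter. Six such cups stand every 60 degrees; seen from above, counter-clockwise from yellow: yellow, blue, grey, white, green, black
- work_spot (a point): the working place: the fixed point on the line from the turret axis to the red pointer, 48 mm from the axis and 70 mm above the bench, where the yellow cup has to stand
- pointer (a point): inner tip of the red pointer arrow, fixed to the base, 118 mm from the turret axis, 36 mm above the bench
- lift (a joint): how far the turret has been lifted off its seat, m: 0 seated (turret and tabs weigh about 2.5 kg and rest there by their weight)
- hammer: loose hammer lying on the bench, 300 mm long; origin under its middle; to be left alone
- spare_cup: loose spare steel cup, 32 mm in diameter, 42 mm tall, standing on the bench near the anvil, about 185 to 215 mm from the turret axis; origin at its underside; to be left alone
- rivet_tin: loose open aluminium tin, 64 mm in diameter, 50 mm tall, standing near the anvil, about 185 to 215 mm from the turret axis; origin at its underside; to be left alone
- wood_block: loose wooden block 140 x 70 x 50 mm on the bench; origin at the centre of its underside; to be left alone

How it is judged:
By the outcome, as a careful person would: the job done as asked, in the order asked, and still so for the second after the job is handed in, with the robot touching nothing.
It also fails if it takes over 48 s, if anything falls off the work surface, if the arm or the gripper's body presses on something with over 40 N, if the wrist force passes 120 N, or if a joint passes its speed limit or range.

ROBOT

A 7-joint arm with a two-finger parallel gripper is mounted at the origin on the work surface. World frame = base frame: x ahead of the robot, y to its left, z up, the work surface at z = 0. Lengths are in m, angles in rad, forces in N, time in s.
With the tool pointing down it reaches from about 0.35 to 0.9 m from the base axis. Payload 8.1 kg.
Tool frame: the origin (TCP) lies between the finger pads; the fingertips stand ahead of it and the grasp point (between the pads) is the TCP (arm.nose_length is the z of the fingertips in the tool frame, in m); z points along the fingers, y is the line along which they close (so a half turn about z gives the same grasp; the last joint's range is limited). The gripper opens to 92 mm and grips with 3 to 60 N. Pads are 19 mm wide; open, the fingers measure 130 mm over their backs; the gripper's body (75 mm by 190 mm) begins 47 mm behind the grasp point.
Start: joints at [1.064, 0.434, 0.025, 1.573, -0.012, 1.134, -0.075], TCP at [0.246, -0.575, 0.246] pointing down, gripper open.
Joint ranges: [-2.62, 2.62], [-0.44, 2.09], [-1.27, 1.32], [0.08, 2.57], [-1.32, 4.46], [0.12, 2], [-2.74, 2.74]. Speed limits (rad/s): [2.22, 2.22, 3.01, 3.01, 3.14, 3.14, 3.14].

INTERFACE

Orientations are given as a rotation vector (axis times angle).
In Python, from cell import sensors, optics, arm gives the robot as it stands.
- The arm moves only by the tool arm_command, never from a script. Its argument "deltas" is one flat list of numbers, 7 for each row, row after row: the turn, a rotation vector about the world's x, y, z as a fraction of full scale, then the shift along the world's x, y, z as a fraction of full scale, then the finger opening in mm, from 0 to 91.8. In form: [wx, wy, wz, dx, dy, dz, fingers, wx, wy, wz, dx, dy, dz, fingers, ...]. A call has 1 to 20 rows; each row is the pose to reach, as a shift and turn from the pose commanded when the call began; what a row does not reach only later rows make up. Full scale, the value 1, is 1 m for a shift and 90 degrees for a turn. A row lasts 1/10 s, in which the tool goes at most 50 mm and 8.59 degrees, less where a joint would pass 70% of its speed; a pose out of reach is approached as far as the arm can. A call with a number of a shift or a turn outside -1 to 1 is refused whole. A call with a gripper value outside its range is refused whole. The fingers move at their own pace and stop on an object; "force" is the grip in N (left out, the last holds). Time passes only in rows, so rows that repeat a pose let the fingers close. It gives the time, the measured TCP pose, the force, the opening and the grip force at its end, in the units of the state.
- sensors.observe(): the state, without advancing time (a new reading comes with each control period).
- optics.get_image(name): name is "scene" or "side" or "wrist"; returns the picture (384x512x3 uint8, blue, green, red); there is no depth.
- optics.calibration(name): a dict with "camera_matrix" (3x3 intrinsics, pixels), "rvec" (rotation vector, rad) and "tvec" (3), from world to camera coordinates, as OpenCV has them. Camera axes: x right, y down, z forward; pixel columns grow to the right and rows downward; lengths in m; the calibration is good to about 2 mm. A picture is of the moment at which its call begins: read the wrist's pose just before it. calibration takes no time and is no camera call; for the wrist camera it gives the pose at the moment of the call.
- arm.sign_off(): hands the job in; it is judged then, once.
The state is a dict: "clock": time; "joints": joint angles; "dq": joint speeds; "joint_efforts": joint torques, N m; "position": TCP position; "ee_rot": TCP orientation; "force": force on the tool from outside, world axes, zero at the start; "ft_torque": the same for the moment, N m; "width": opening from 0.0 (shut) to 1.0 (fully open); "gripper_force": force on a finger pad.
Only numpy, scipy, OpenCV 4.12 (cv2) and the standard library are available. Lean on these libraries where they do the work, as an engineer would, in place of code of your own. Each camera call takes 0.05 s, during which the arm holds its last target. There are 200 camera calls.

## Working session

There is one attempt and no reset: what is moved stays moved. The work goes in short steps, Python scripts to look and compute and a tool call to move; the robot and the scene stay as the last step left them, time stands still between calls to the robot, and variables do not carry over. Pictures are saved under pics/ and viewed, at most 10 in all, crops included, and the job is handed in when it is done.

Besides the shell and the picture viewer there is one more tool, called after ">>>" as a command line: name --argument value ..., lists and objects as JSON in quotes. arm_command: Moves the arm, as the interface text tells. Its arguments: {"type":"object","properties":{"deltas":{"type":"array","items":{"type":"number"}},"force":{"type":"number"}},"required":["deltas"]}

```bash
mkdir -p pics
python3 - <<'E'
from cell import sensors,optics,arm
import cv2
s=sensors.observe();print(s['clock'],s['position'],s['ee_rot'],s['width'],arm.nose_length)
for n in('scene','side'):
    cv2.imwrite(f'pics/{n}0.png',cv2.resize(optics.get_image(n),(800,600)))
E
```

```text
0.0 [ 0.24533579 -0.5743035   0.24493662] [-3.07631888e+00 -6.29575409e-01  7.02250202e-04] 0.9995446972968438 0.019
```

View pics/scene0.png

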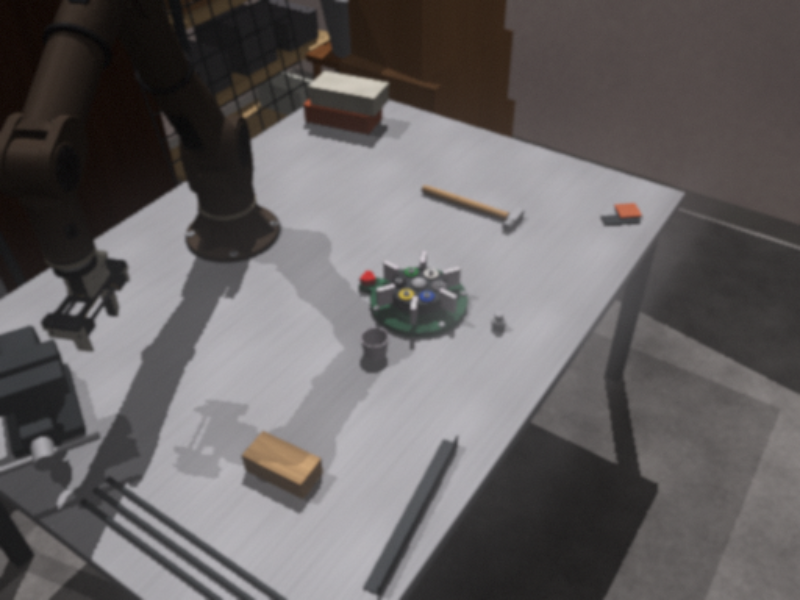

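View pics/side0.png

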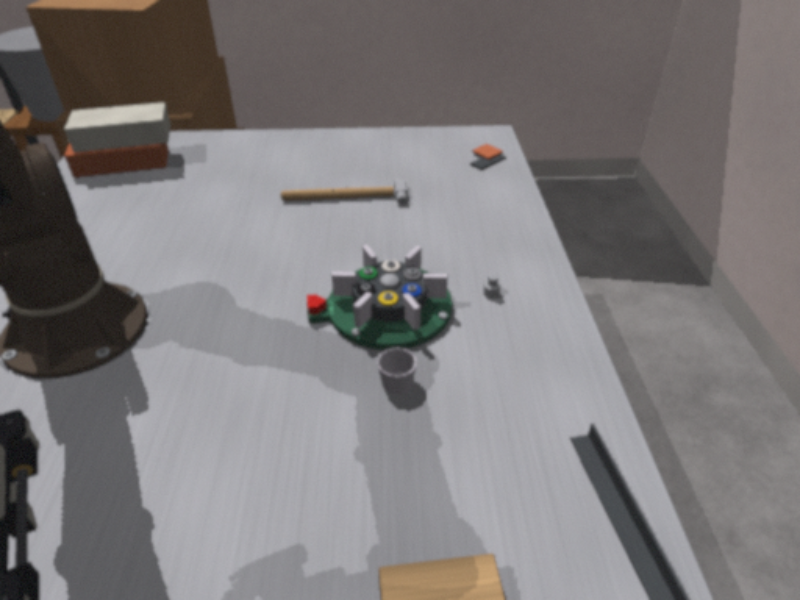

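Both views show the turret. Side: yellow cup (388,298), pointer (316,303), hub (390,281). Scene: yellow (406,295), pointer (368,276), hub (418,283). The tin is on the -y side, the spare cup at +x, and the pointer towards the robot.

```bash
cat > h.py <<'E'
import numpy as np,cv2
from cell import sensors,optics,arm
def ray(n,u,v,z,c=None,s=1.5625):
    c=c or optics.calibration(n)
    R=cv2.Rodrigues(np.array(c['rvec'],float))[0];t=np.array(c['tvec'],float).ravel()
    d=R.T@np.linalg.inv(np.array(c['camera_matrix']))@np.array([u/s,v/s,1]);o=-R.T@t
    return o+d*(z-o[2])/d[2]
E
python3 - <<'E'
from h import *
np.set_printoptions(precision=4,suppress=True)
P={'side':dict(yel=(388,298,.07),blue=(412,291,.07),green=(368,273,.07),white=(390,266,.07),grey=(413,274,.07),ptr=(325,303,.036),tin=(398,360,.05),spare=(492,282,.042)),
'scene':dict(yel=(406,295,.07),blue=(427,297,.07),white=(431,273,.07),ptr=(374,277,.036),tin=(374,338,.05),spare=(499,319,.042))}
for n in P:
  for k,(u,v,z) in P[n].items(): print(n,k,ray(n,u,v,z)[:2])
E
```

```text
side yel [ 0.5726 -0.0214]
side blue [ 0.6158 -0.0038]
side green [0.5374 0.052 ]
side white [0.5785 0.0718]
side grey [0.6203 0.0456]
side ptr [0.4578 0.0096]
side tin [ 0.5853 -0.1535]
side spare [0.7703 0.051 ]
scene yel [ 0.5778 -0.0192]
scene blue [0.6222 0.0015]
scene white [0.5839 0.079 ]
scene ptr [0.4541 0.0246]
scene tin [ 0.5854 -0.1583]
scene spare [0.7836 0.0544]
```

>>> arm_command --deltas '[0,0,0.06,0.01,0.02,0.01,0,0,0,0.12,0.03,0.06,0.02,0,0,0,0.18,0.05,0.1,0.04,0,0,0,0.24,0.07,0.14,0.06,0,0,0,0.3,0.09,0.18,0.08,0,0,0,0.36,0.11,0.22,0.08,0,0,0,0.42,0.13,0.26,0.08,0,0,0,0.48,0.15,0.3,0.08,0,0,0,0.54,0.17,0.34,0.08,0,0,0,0.6,0.19,0.38,0.08,0,0,0,0.66,0.21,0.42,0.08,0,0,0,0.72,0.23,0.46,0.08,0,0,0,0.78,0.25,0.5,0.08,0,0,0,0.84,0.27,0.54,0.08,0,0,0,0.9,0.29,0.57,0.08,0,0,0,0.96,0.3,0.58,0.08,0,0,0,1,0.3,0.58,0.08,0,0,0,1,0.3,0.58,0.08,0,0,0,1,0.3,0.58,0.08,0]' --force 20

```text
clock: 2.0
position: [0.5453, 0.0048, 0.3254]
ee_rot: [-1.734, -2.619, 0.001]
force: [-0.9, -0.4, 0.7]
width: 0.004
gripper_force: 0.0
```

Run:
```python
from h import *
s=sensors.observe();print(s['clock'],s['position'],s['ee_rot'],s['width'],s['joints'])
import json
c=optics.calibration('wrist');im=optics.get_image('wrist')
json.dump({k:np.array(v).tolist() for k,v in c.items()},open('w1.json','w'))
cv2.imwrite('pics/w1.png',cv2.resize(im,(800,600)))
```

```text
2.0 [0.54529637 0.00484495 0.32542841] [-1.73396596e+00 -2.61912659e+00  7.42899173e-04] 0.0039836258178758506 [ 0.33428632  0.30814106 -0.57989864  1.60861859  0.17443219  1.27771765
  0.12651144]
```

View pics/w1.png

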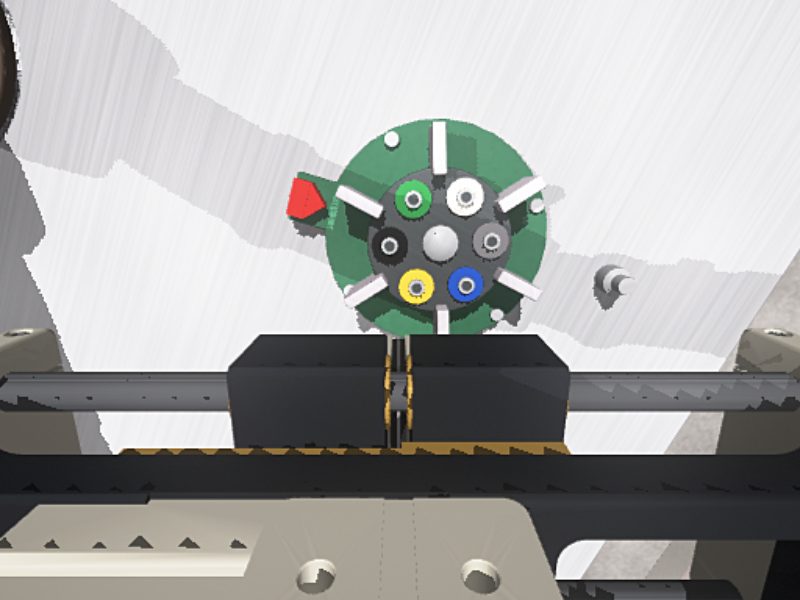

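Wrist view: cups at yellow (416,288), blue (466,286), grey (491,242), white (465,197), green (413,200) and black (389,246). The pointer tip is at (326,203) and the spare cup at (620,280).

Run:
```python
from h import *
import json
c=json.load(open('w1.json'))
P=[ray('w',u,v,.07,c)[:2] for u,v in [(416,288),(466,286),(491,242),(465,197),(413,200),(389,246)]]
C=np.mean(P,0);print('C',C)
a=[np.degrees(np.arctan2(*(p-C)[::-1])) for p in P];print(a,[np.linalg.norm(p-C) for p in P])
p=ray('w',326,203,.036,c)[:2]-C;print('ptr',np.degrees(np.arctan2(p[1],p[0])),np.linalg.norm(p))
for u,v,z in[(346,191,.08),(440,124,.08),(540,181,.08),(539,297,.08)]:
  t=ray('w',u,v,z,c)[:2]-C;print('tab',np.degrees(np.arctan2(t[1],t[0])),np.linalg.norm(t))
print('spare',ray('w',625,278,.042,c)-np.r_[C,0])
s=sensors.observe();print(cv2.Rodrigues(s['ee_rot'])[0])
```

```text
C [0.57435915 0.03626668]
[np.float64(-94.43520552661826), np.float64(-34.2245558444868), np.float64(25.196046867126597), np.float64(86.0807103358739), np.float64(145.58896861551383), np.float64(-154.67269923245848)] [np.float64(0.047757969491528385), np.float64(0.04804683025263507), np.float64(0.04771988273964856), np.float64(0.047983706992994965), np.float64(0.04760866683899782), np.float64(0.047811531190265995)]
ptr -175.14780716620723 0.11670907669849613
tab 173.59450609814616 0.09800245387668619
tab 114.96243754550825 0.10355506243553796
tab 56.499093481065024 0.10267988033200963
tab -4.499955348888183 0.10550609426433503
spare [0.19267363 0.04011396 0.042     ]
[[-3.90389545e-01  9.20649675e-01 -4.23736124e-04]
 [ 9.20649771e-01  3.90389478e-01 -2.33902958e-04]
 [-4.99205578e-05 -4.81425835e-04 -9.99999883e-01]]
```

>>> arm_command --deltas '[0,0,0.08,0.007,0.016,0,0,0,0,0.16,0.014,0.033,0,0,0,0,0.24,0.021,0.05,0,0,0,0,0.32,0.028,0.068,-0.01,0,0,0,0.4,0.035,0.086,-0.03,0,0,0,0.48,0.042,0.104,-0.05,0,0,0,0.56,0.05,0.12,-0.07,0,0,0,0.585,0.052,0.124,-0.1,0,0,0,0.585,0.052,0.124,-0.13,0,0,0,0.585,0.052,0.124,-0.16,0,0,0,0.585,0.052,0.124,-0.19,0,0,0,0.585,0.052,0.124,-0.21,0,0,0,0.585,0.052,0.124,-0.23,0,0,0,0.585,0.052,0.124,-0.245,0,0,0,0.585,0.052,0.124,-0.255,0,0,0,0.585,0.052,0.124,-0.26,0,0,0,0.585,0.052,0.124,-0.26,0]'

```text
clock: 3.75
position: [0.5975, 0.1291, 0.0656]
ee_rot: [-0.389, -3.117, 0.0]
force: [-0.6, -0.3, 0.1]
width: 0.008
gripper_force: 0.0
```

Run:
```python
from h import *
s=sensors.observe();p=s['position'];C=np.array([.5744,.0363]);print(s['clock'],p,s['force'],s['joints'])
a0=75.6
# rows for arc
for k in range(0,12):
  a=a0-7*k; q=C+.096*np.r_[np.cos(np.radians(a)),np.sin(np.radians(a))]
  print(a,round(-7*k/90,3),np.round(q-[.598,.129],4))
cv2.imwrite('pics/s2.png',cv2.resize(optics.get_image('side')[130:260,150:350],(800,520)))
```

```text
3.75 [0.59750985 0.12914883 0.06556639] [-0.61749652 -0.26472489  0.12509568] [ 0.13221977  0.70516659 -0.65519895  1.74592781  0.53885346  0.87812997
  0.56025158]
75.6 0.0 [0.0003 0.0003]
68.6 -0.078 [ 0.0114 -0.0033]
61.599999999999994 -0.156 [ 0.0221 -0.0083]
54.599999999999994 -0.233 [ 0.032  -0.0144]
47.599999999999994 -0.311 [ 0.0411 -0.0218]
40.599999999999994 -0.389 [ 0.0493 -0.0302]
33.599999999999994 -0.467 [ 0.0564 -0.0396]
26.599999999999994 -0.544 [ 0.0622 -0.0497]
19.599999999999994 -0.622 [ 0.0668 -0.0605]
12.599999999999994 -0.7 [ 0.0701 -0.0718]
5.599999999999994 -0.778 [ 0.0719 -0.0833]
-1.4000000000000057 -0.856 [ 0.0724 -0.095 ]
```

View pics/s2.png

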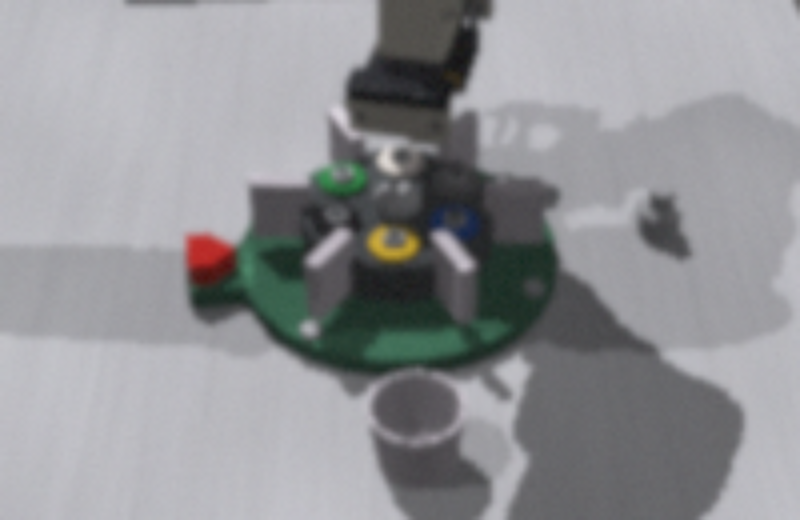

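The closed fingers are down between the two rear tabs and touch nothing. I'll sweep them clockwise.

>>> arm_command --deltas '[0,0,-0.039,0.006,-0.001,0,0,0,0,-0.078,0.011,-0.003,0,0,0,0,-0.117,0.017,-0.006,0,0,0,0,-0.156,0.022,-0.008,0,0,0,0,-0.194,0.027,-0.011,0,0,0,0,-0.233,0.032,-0.014,0,0,0,0,-0.272,0.037,-0.018,0,0,0,0,-0.311,0.041,-0.022,0,0,0,0,-0.35,0.045,-0.026,0,0,0,0,-0.389,0.049,-0.03,0,0,0,0,-0.428,0.053,-0.035,0,0,0,0,-0.467,0.056,-0.04,0,0,0,0,-0.505,0.06,-0.045,0,0,0,0,-0.544,0.062,-0.05,0,0,0,0,-0.583,0.065,-0.055,0,0,0,0,-0.622,0.067,-0.06,0,0,0,0,-0.661,0.069,-0.066,0,0,0,0,-0.7,0.07,-0.072,0,0,0,0,-0.739,0.071,-0.077,0,0,0,0,-0.778,0.072,-0.083,0]'

```text
schema error: expected a multiple of 7 numbers
```

Run:
```python
from h import *
import json
s=sensors.observe();print(s['clock'],s['position'],s['force'],s['joints'])
c=optics.calibration('wrist');im=optics.get_image('wrist')
json.dump({k:np.array(v).tolist() for k,v in c.items()},open('w2.json','w'))
cv2.imwrite('pics/w2.png',cv2.resize(im,(800,600)))
```

```text
3.8 [0.59782503 0.12934287 0.06615114] [-0.22746819  0.47647785  1.2374285 ] [ 0.1323      0.70452416 -0.65560055  1.74539079  0.53868427  0.87845886
  0.56042341]
```

View pics/w2.png

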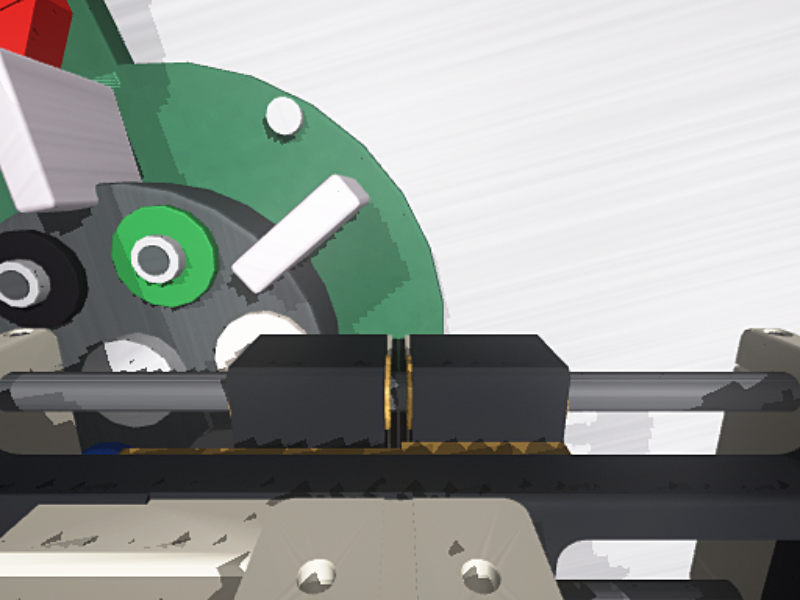

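That call was refused for its number count, so nothing moved. The wrist view shows the fingers in the gap, past the tab at (300,235). I'll send the sweep in smaller calls.

>>> arm_command --deltas '[0,0,-0.039,0.006,-0.001,0,0,0,0,-0.078,0.011,-0.003,0,0,0,0,-0.117,0.017,-0.006,0,0,0,0,-0.156,0.022,-0.008,0,0,0,0,-0.194,0.027,-0.011,0,0,0,0,-0.233,0.032,-0.014,0,0,0,0,-0.272,0.037,-0.018,0,0,0,0,-0.311,0.041,-0.022,0,0,0,0,-0.35,0.045,-0.026,0,0,0,0,-0.389,0.049,-0.03,0,0,0,0,-0.428,0.053,-0.035,0,0,0,0,-0.467,0.056,-0.04,0,0,0,0,-0.505,0.06,-0.045,0,0,0,0,-0.544,0.062,-0.05,0,0,0,0,-0.583,0.065,-0.055,0,0,0,0,-0.622,0.067,-0.06,0,0,0,0,-0.661,0.069,-0.066,0,0,0,0,-0.7,0.07,-0.072,0,0,0,0,-0.739,0.071,-0.077,0,0,0,0,-0.778,0.072,-0.083,0,0]'

```text
clock: 5.85
position: [0.6705, 0.0486, 0.067]
ee_rot: [-2.108, -2.329, -0.006]
force: [0.7, 4.9, -1.5]
width: 0.004
gripper_force: 2.3
```

Run:
```python
from h import *
import json
s=sensors.observe();print(s['clock'],s['position'],s['force'],s['joints'])
c=optics.calibration('wrist');im=optics.get_image('wrist')
json.dump({k:np.array(v).tolist() for k,v in c.items()},open('w2.json','w'))
cv2.imwrite('pics/w3.png',cv2.resize(im,(800,600)))
```

```text
5.85 [0.67054896 0.04858388 0.06702032] [ 0.65890571  4.92436912 -1.48602317] [ 0.06529377  0.71110455 -0.34218405  1.60063909  0.28575481  0.87627227
 -0.28392362]
```

View pics/w3.png

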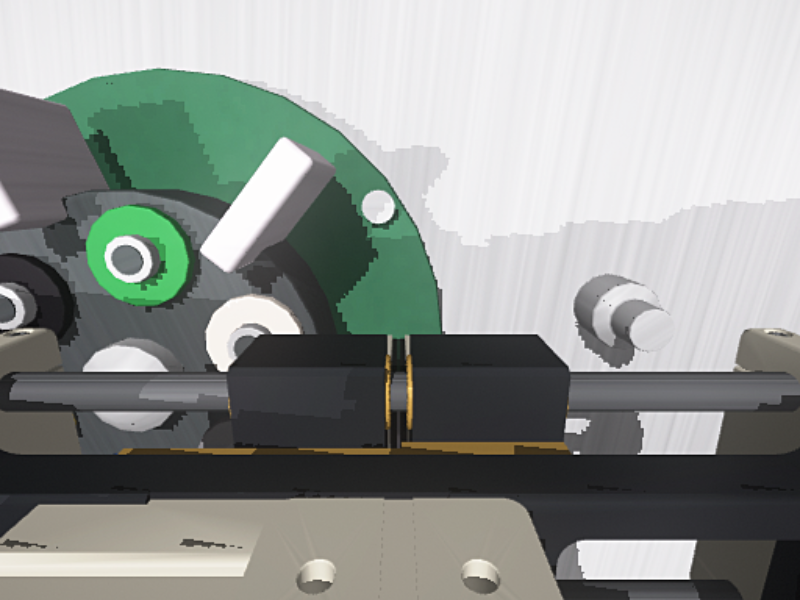

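The tab is in contact, with about 5 N of push. The green cup is at (130,259) and the white at (249,342) in the wrist image.

Run:
```python
from h import *
import json
c=json.load(open('w2.json'));C=np.array([.5744,.0363])
for n,u,v,o in[('green',130,259,-240),('white',249,342,-180)]:
  p=ray('w',u,v,.07,c)[:2]-C;print(n,np.linalg.norm(p),np.degrees(np.arctan2(p[1],p[0]))+o)
s=sensors.observe();p=s['position'][:2]-C;R=cv2.Rodrigues(s['ee_rot'])[0]
print(np.linalg.norm(p),np.degrees(np.arctan2(p[1],p[0])),np.degrees(np.arctan2(R[1,1],R[0,1])))
for d in(0,5,10,12,14,16,18,20,22,24):
  a=np.radians(5.6-d);print(d,round(-d/90,3),np.round(.096*np.r_[np.cos(a)-np.cos(np.radians(5.6)),np.sin(a)-np.sin(np.radians(5.6))],4))
```

```text
green 0.04879817075584795 -155.31594919039227
white 0.04941059073838585 -151.4075565048726
0.0967776232103196 6.233946687898426 5.4203739547572525
0 0.0 [0. 0.]
5 -0.056 [ 0.0005 -0.0084]
10 -0.111 [ 0.0002 -0.0167]
12 -0.133 [-0.0001 -0.0201]
14 -0.156 [-0.0006 -0.0234]
16 -0.178 [-0.0011 -0.0267]
18 -0.2 [-0.0018 -0.03  ]
20 -0.222 [-0.0026 -0.0332]
22 -0.244 [-0.0034 -0.0365]
24 -0.267 [-0.0044 -0.0397]
```

>>> arm_command --deltas '[0,0,-0.028,0.0003,-0.0042,0,0,0,0,-0.056,0.0005,-0.0084,0,0,0,0,-0.083,0.0004,-0.0126,0,0,0,0,-0.111,0.0002,-0.0167,0,0,0,0,-0.133,-0.0001,-0.0201,0,0,0,0,-0.156,-0.0006,-0.0234,0,0,0,0,-0.178,-0.0011,-0.0267,0,0,0,0,-0.2,-0.0018,-0.03,0,0,0,0,-0.222,-0.0026,-0.0332,0,0,0,0,-0.233,-0.003,-0.035,0,0,0,0,-0.233,-0.003,-0.035,0,0]'

```text
clock: 7.0
position: [0.6663, 0.0106, 0.0657]
ee_rot: [2.497, 1.907, -0.001]
force: [1.9, 1.5, 1.1]
width: 0.006
gripper_force: 1.3
```

>>> arm_command --deltas '[0,0,0,0.003,0.01,0,0,0,0,0,0.006,0.02,0,0,0,0,0,0.006,0.022,0.02,0,0,0,0,0.006,0.022,0.05,0,0,0,0,0.006,0.022,0.08,0,0,0,0,0,0.015,0.11,0,0,0,0,-0.02,0.01,0.14,0,0,0,0,-0.04,0,0.17,0,0,0,0,-0.06,-0.005,0.2,0,0,0,0,-0.08,-0.01,0.23,0,0,0,0,-0.1,-0.012,0.25,0,0,0,0,-0.105,-0.013,0.26,0,0,0,0,-0.105,-0.013,0.26,0,0,0,0,-0.105,-0.013,0.26,0]'

```text
clock: 8.4
position: [0.5617, -0.0014, 0.3247]
ee_rot: [-2.495, -1.908, 0.002]
force: [0.1, -0.3, -0.0]
width: 0.003
gripper_force: 0.0
```

Run:
```python
from h import *
import json
s=sensors.observe();print(s['clock'],s['position'],s['force'])
c=optics.calibration('wrist');im=optics.get_image('wrist')
json.dump({k:np.array(v).tolist() for k,v in c.items()},open('w4.json','w'))
cv2.imwrite('pics/w4.png',cv2.resize(im,(800,600)))
```

```text
8.4 [ 0.56172777 -0.00139978  0.32469456] [ 0.09849738 -0.26978765 -0.02395047]
```

View pics/w4.png

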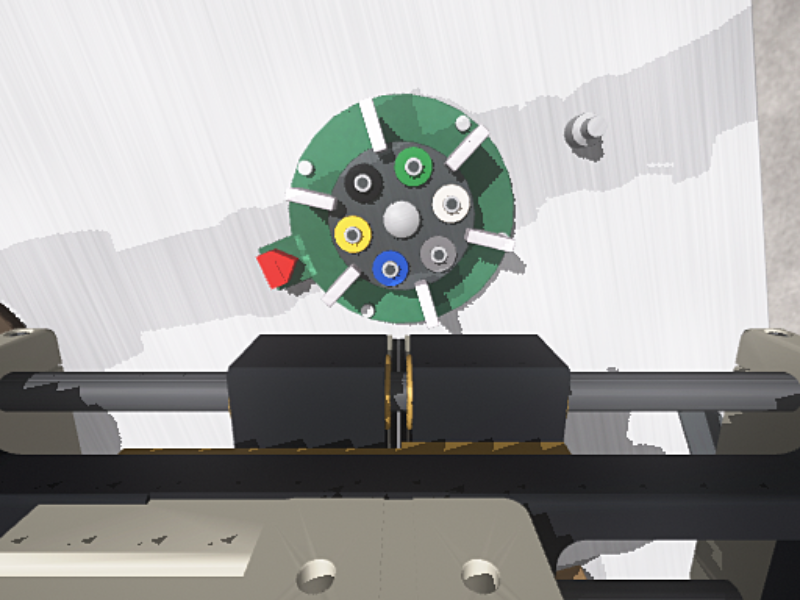

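The cups are at yellow (352,235), blue (390,269), grey (438,255), white (452,204), green (413,167) and black (363,183). The pointer tip is at about (297,264).

Run:
```python
from h import *
import json
c=json.load(open('w4.json'))
P=np.array([ray('w',u,v,.07,c)[:2] for u,v in [(352,235),(390,269),(438.5,255),(452,204),(413.5,167),(363,183)]])
C=P.mean(0);a=np.degrees(np.arctan2(*(P-C).T[::-1]))
print(C,a,np.linalg.norm(P-C,axis=1)); e=(a-60*np.arange(6)+180+175)%360-175
print('yellow',e.mean()-180)
im=cv2.imread('pics/w4.png').astype(int)
b,g,r=im[...,0],im[...,1],im[...,2]
m=(r>150)&(g<80)&(b<80);v,u=np.nonzero(m)
# top face is the brightest red
cnt,_=cv2.findContours(((r>200)&(g<90)&(b<90)).astype('uint8'),cv2.RETR_EXTERNAL,cv2.CHAIN_APPROX_SIMPLE)
k=max(cnt,key=cv2.contourArea)
for q in cv2.approxPolyDP(k,2,True)[:,0]:
  p=ray('w',*q,.036,c)[:2]-C;print(q,np.linalg.norm(p),np.degrees(np.arctan2(p[1],p[0])))
```

```text
[0.57450726 0.03620711] [-178.13457371 -118.33102135  -58.38194784    1.83319252   61.93029848
  121.72310266] [0.04812334 0.04743928 0.04789774 0.04820076 0.04760431 0.04768945]
yellow -178.22682487236636
[267 252] 0.1414418400605109 179.16012764161468
[257 258] 0.15341005428614157 -179.59432893651675
[273 287] 0.15164750363994295 -166.95641715183328
[286 281] 0.13629298804035264 -166.54922174730265
[293 260] 0.11911791316068332 -173.88207272619536
[274 252] 0.13452293738465604 179.91295460649818
```

Run:
```python
from h import *
import json
C=np.array([.5744,.0363])
for n in('1','4'):
  c=json.load(open(f'w{n}.json'));im=cv2.imread(f'pics/w{n}.png');h=cv2.cvtColor(im,cv2.COLOR_BGR2HSV)
  m=cv2.inRange(h,(0,150,215),(6,255,255))|cv2.inRange(h,(174,150,215),(180,255,255))
  v,u=np.nonzero(m);p=ray('w',u.mean(),v.mean(),.036,c)[:2]-C
  Q=np.array([ray('w',x,y,.036,c)[:2]-C for x,y in zip(u,v)])
  rr=np.linalg.norm(Q,axis=1);t=Q[np.argsort(rr)[:12]].mean(0)
  print(n,len(u),'centroid',np.linalg.norm(p),np.degrees(np.arctan2(p[1],p[0])),'tip',rr.min(),np.degrees(np.arctan2(t[1],t[0])))
  k=max(cv2.findContours(m,0,2)[0],key=cv2.contourArea)
  for q in cv2.approxPolyDP(k,2,True)[:,0]:
    p=ray('w',*q.astype(float),.036,c)[:2]-C;print(q,np.linalg.norm(p).round(4),np.degrees(np.arctan2(p[1],p[0])).round(1))
```

```text
1 948 centroid 0.1394926257389436 -173.69767457884672 tip 0.1190961854384873 -173.6545129352882
[294 178] 0.1536 179.9
[287 213] 0.1527 -167.0
[303 217] 0.1365 -166.5
[323 205] 0.1191 -173.8
[311 183] 0.1367 179.0
4 801 centroid 0.13947708045003135 -173.62780051333024 tip 0.11946223755062964 -173.3607929474584
[268 252] 0.1403 179.3
[257 258] 0.1533 -179.6
[273 287] 0.1516 -166.9
[286 281] 0.1362 -166.5
[293 261] 0.1195 -173.4
```

The pointer axis is at -173.6° and yellow at -178.2°, an overshoot of 4.6°. I'll push it back counter-clockwise on the tab at 32°, gently, from the other side.

>>> arm_command --deltas '[0,0,0.05,0.02,0.01,0,0,0,0,0.1,0.04,0.02,0,0,0,0,0.15,0.06,0.03,0,0,0,0,0.2,0.08,0.04,-0.02,0,0,0,0.25,0.1,0.05,-0.05,0,0,0,0.262,0.107,0.052,-0.08,0,0,0,0.262,0.107,0.052,-0.11,0,0,0,0.262,0.107,0.052,-0.14,0,0,0,0.262,0.107,0.052,-0.17,0,0,0,0.262,0.107,0.052,-0.2,0,0,0,0.262,0.107,0.052,-0.22,0,0,0,0.262,0.107,0.052,-0.24,0,0,0,0.262,0.107,0.052,-0.255,0,0,0,0.262,0.107,0.052,-0.26,0,0,0,0.262,0.107,0.052,-0.26,0]'

```text
clock: 9.95
position: [0.6681, 0.0503, 0.0645]
ee_rot: [-2.052, -2.377, 0.002]
force: [-0.4, 0.6, 0.4]
width: 0.003
gripper_force: 0.0
```

>>> arm_command --deltas '[0,0,0.044,-0.0012,0.0066,0,0,0,0,0.089,-0.0028,0.0131,0,0,0,0,0.111,-0.0038,0.0163,0,0,0,0,0.122,-0.0043,0.0179,0,0,0,0,0.133,-0.0049,0.0194,0,0,0,0,0.144,-0.0055,0.021,0,0,0,0,0.156,-0.0061,0.0226,0,0,0,0,0.167,-0.0067,0.0241,0,0,0,0,0.167,-0.0067,0.0241,0,0,0,0,0.167,-0.0067,0.0241,0]'

```text
schema error: expected a multiple of 7 numbers
```

```bash
cat > look.py <<'E'
from h import *
def look(save=None):
  C=np.array([.5744,.0363]);s=sensors.observe();q=s['position'][:2]-C
  print(s['clock'],s['force'],'finger',np.degrees(np.arctan2(q[1],q[0])),np.linalg.norm(q))
  c=optics.calibration('wrist');im=optics.get_image('wrist');h=cv2.cvtColor(im,cv2.COLOR_BGR2HSV)
  if save: cv2.imwrite(save,cv2.resize(im,(800,600)))
  for n,lo,hi,a0 in(('green',(50,150,130),(75,255,255),240),('yellow',(20,150,120),(32,255,255),0),('blue',(108,150,100),(125,255,255),60)):
    m=cv2.inRange(h,lo,hi);k,_=cv2.findContours(m,0,2)
    if not k: continue
    k=max(k,key=cv2.contourArea);(x,y),r=cv2.minEnclosingCircle(k)
    p=ray('w',x,y,.07,c,1)[:2]-C;print(n,r,x,y,'radius',np.linalg.norm(p),'yellow at',(np.degrees(np.arctan2(p[1],p[0]))-a0+360)%360-360)
E
python3 -c "from look import *;look('pics/w5.png')"
```

```text
9.95 [-0.37734556  0.56980526  0.43753068] finger 8.524911476930646 0.09470240921242538
green 33.877342224121094 129.08291625976562 175.3514862060547 radius 0.05143125286786311 yellow at -178.73510225250465
yellow 9.102079391479492 7.911764621734619 208.5 radius 0.041470352919645084 yellow at -205.90820395446144
blue 13.601571083068848 60.0 282.0 radius 0.02492365542793014 yellow at -178.2840508166937
```

Same mistake: the last row was one zero short.

>>> arm_command --deltas '[0,0,0.044,-0.0012,0.0066,0,0,0,0,0.089,-0.0028,0.0131,0,0,0,0,0.111,-0.0038,0.0163,0,0,0,0,0.122,-0.0043,0.0179,0,0,0,0,0.133,-0.0049,0.0194,0,0,0,0,0.144,-0.0055,0.021,0,0,0,0,0.156,-0.0061,0.0226,0,0,0,0,0.167,-0.0067,0.0241,0,0,0,0,0.167,-0.0067,0.0241,0,0,0,0,0.167,-0.0067,0.0241,0,0]'

```text
clock: 11.0
position: [0.6619, 0.0744, 0.0658]
ee_rot: [1.725, 2.625, 0.0]
force: [3.7, -1.6, 1.8]
width: 0.006
gripper_force: 1.8
```

```bash
python3 -c "from look import *;look('pics/w6.png')"
```

```text
11.0 [ 3.74150272 -1.6137364   1.7863982 ] finger 23.527178478803563 0.09547213959427606
green 32.78643035888672 143.195068359375 186.77503967285156 radius 0.05152413304573483 yellow at -174.02521649209308
yellow 19.830631256103516 16.5 199.0 radius 0.04029161612840154 yellow at -201.22458413883123
blue 14.30044937133789 55.5 278.5 radius 0.02502651997071056 yellow at -169.3722721802805
```

Green moved by +4.7°, so yellow should be on target. I'll back the fingers off, rise and check.

>>> arm_command --deltas '[0,0,0,0.003,-0.01,0,0,0,0,0,0.006,-0.02,0,0,0,0,0,0.006,-0.022,0.02,0,0,0,0,0.006,-0.022,0.05,0,0,0,0,0.006,-0.022,0.08,0,0,0,0,0,-0.03,0.11,0,0,0,0,-0.02,-0.04,0.14,0,0,0,0,-0.04,-0.05,0.17,0,0,0,0,-0.06,-0.06,0.2,0,0,0,0,-0.08,-0.07,0.23,0,0,0,0,-0.1,-0.076,0.25,0,0,0,0,-0.1,-0.076,0.26,0,0,0,0,-0.1,-0.076,0.26,0,0,0,0,-0.1,-0.076,0.26,0]'

```text
clock: 12.45
position: [0.562, -0.0018, 0.3247]
ee_rot: [-1.724, -2.625, 0.001]
force: [-0.4, -0.0, -0.3]
width: 0.007
gripper_force: 0.0
```

```bash
python3 -c "from look import *;look('pics/w7.png')"
```

```text
12.45 [-0.39179225 -0.0113271  -0.25468967] finger -108.00130991961429 0.04008267846068306
green 11.510964393615723 298.5 123.5 radius 0.04896621171713401 yellow at -172.58896897451962
yellow 12.03625774383545 241.9187774658203 136.67689514160156 radius 0.04787760999729607 yellow at -175.67771147554194
blue 11.353100776672363 249.0 168.375 radius 0.0465761258523895 yellow at -175.9066377759147
```

View pics/w7.png

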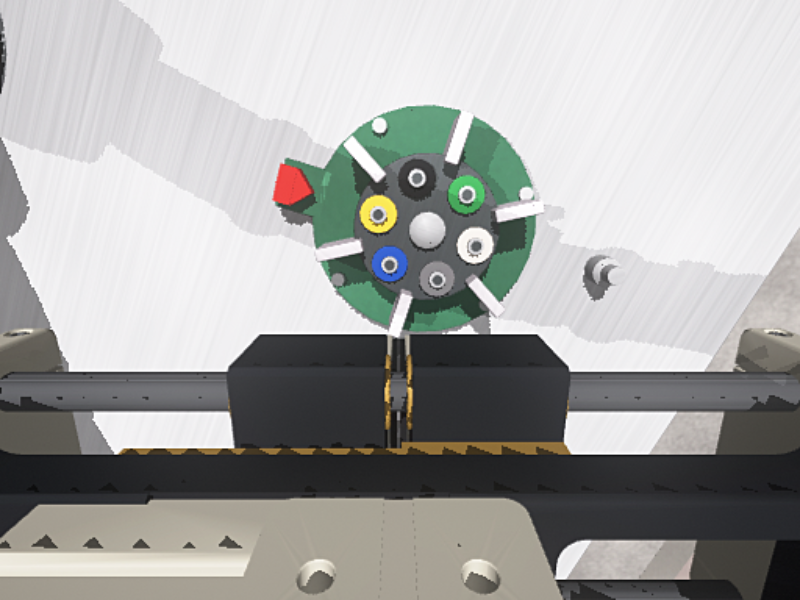

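The yellow cup (378,215) lies close to the line from the hub (427,230) to the pointer tip (311,185). I'll measure the angle with all six cups: blue (389,265), grey (437,280), white (476,246), green (467,194) and black (417,178).

Run:
```python
from h import *
c=optics.calibration('wrist')
P=np.array([ray('w',u,v,.07,c)[:2] for u,v in [(378,215),(389.5,265),(437,280),(476,246),(467,194.5),(417,178)]])
C=P.mean(0);a=np.degrees(np.arctan2(*(P-C).T[::-1]))
print(C,((a-60*np.arange(6)+360)%360-360),np.mean((a-60*np.arange(6)+360)%360-360))
im=cv2.imread('pics/w7.png');h=cv2.cvtColor(im,cv2.COLOR_BGR2HSV)
m=cv2.inRange(h,(0,150,215),(6,255,255))|cv2.inRange(h,(174,150,215),(180,255,255))
v,u=np.nonzero(m);p=ray('w',u.mean(),v.mean(),.036,c)[:2]-C;print('ptr',np.degrees(np.arctan2(p[1],p[0])))
```

```text
[0.57429196 0.0368091 ] [-173.81859044 -174.06396992 -174.53170131 -173.97767771 -174.03575343
 -174.3404443 ] -174.12802285314422
ptr -173.53387002748696
```

Yellow is 0.6° (0.5 mm) off the pointer line, and the fingers are well clear. I'm handing in.

```bash
python3 -c "
from cell import arm
print(arm.sign_off())"
```

```text
the job is handed in; nothing more can be done
None
```

The yellow cup stands in line with the red pointer, measured about 0.6° (0.5 mm) off, with the fingers clear above and the job handed in at about 12.5 s; the first push overshot by 4.6°, so I nudged it back, and I didn't re-check the loose items' positions at the end.

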